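Dispense one buzzer and push it onto the empty kit card

ROBOT

A 6-joint arm with a two-finger parallel gripper is mounted at the origin on the work surface. World frame = base frame: x ahead of the robot, y to its left, z up, the work surface at z = 0. Lengths are in m, angles in rad, forces in N, time in s.
With the tool pointing down it reaches from about 0.4 to 0.825 m from the base axis. Payload 7 kg.
Tool frame: the origin (TCP) lies at the very end of the fingers, on their centre line; the grasp point (between the pads) lies 19 mm behind it (grip_depth is the distance from the TCP to the grasp point, in m); z points along the fingers, y is the direction in which the jaws open and shut (so a half turn about z gives the same grasp; the last joint's range is limited). The gripper opens to 88 mm and grips with 3 to 60 N. Pads are 19 mm wide; open, the fingers measure 130 mm over their backs; the gripper's body (78 mm by 193 mm) begins 47 mm behind the grasp point.
Start: joints at [1.392, 0.359, 0.012, 0, -1.224, -0.288], TCP at [0.304, 0.603, 0.227] pointing down, gripper open.
Joint ranges: [-3.07, 3.07], [-1.43, 2.12], [-1.02, 1.25], [-3.03, 1.67], [-3.05, -0], [-3.03, 3.03]. Speed limits (rad/s): [2.39, 2.39, 3.01, 3.14, 3.14, 3.14].

INTERFACE

Orientations are given as [roll, pitch, yaw] about the fixed x, y, z axes, in that order (R = Rz(yaw) Ry(pitch) Rx(roll)).
In Python, from station import get_state, grab_frame, get_calibration, job_done, grip_depth gives the robot as it stands. The module is installed in compiled form; this text tells all that it offers.
- The arm moves only by the shell command python3 -m crank 'ROWS' [FORCE]. ROWS is JSON, a list of rows, each an object with "turn": the turn, a rotation vector about the tool's x, y, z each as a share of 2 pi rad, from -1 to 1, a list of three; "slide": the shift along the tool's x, y, z each as a share of 0.5 m, from -1 to 1, a list of three; "fingers": the opening, from -1 (shut) to 1 (fully open). A call has 1 to 5 rows; each row is the pose to reach, as a shift and turn from the pose commanded when the call began, along the tool's axes at that moment, turning the shorter way round; what a row does not reach only later rows make up. A row lasts 1/12 s, in which the tool goes at most 41.7 mm and 7.16 degrees, less where a joint would pass 70% of its speed; a pose out of reach is approached as far as the arm can. A call with a number of a shift or a turn outside -1 to 1 is refused whole. A call with a gripper value outside its range is refused whole. The fingers move at their own pace and stop on an object; FORCE is the grip in N (left out, the last holds). Time passes only in rows, so rows that repeat a pose let the fingers close. It gives the time, the measured TCP pose, the force and the opening at its end, in the units of the state.
- get_state(): the state, without advancing time (a new reading comes with each control period).
- grab_frame(name): name is "scene" or "top" or "wrist"; returns the picture (384x512x3 uint8, red, green, blue); there is no depth.
- get_calibration(name): a dict with "K" (3x3 intrinsics, pixels), "dist" ([k1, k2, p1, p2, k3] as OpenCV has them; the pictures are not rectified), "pose" (4x4, takes a point from camera to world coordinates). Camera axes: x right, y up, looking along -z (the intrinsics and any distortion apply to the point x, -y, -z); pixel columns grow to the right and rows downward; lengths in m; the calibration is good to about 2 mm. A picture is of the moment at which its call begins: read the wrist's pose just before it. get_calibration takes no time and is no camera call; for the wrist camera it gives the pose at the moment of the call.
- job_done(): hands the job in, once; it reports no verdict.
The state is a dict: "t": time; "q": joint angles; "qd": joint speeds; "joint_efforts": joint torques, N m; "eef_pos": TCP position; "ee_rot": TCP orientation; "force": force on the tool from outside, world axes, zero at the start; "moment": the same for the moment, N m; "width": finger opening in m.
Only numpy, scipy, OpenCV 4.12 (cv2) and the standard library are available. Lean on these libraries where they do the work, as an engineer would, in place of code of your own. Each camera call takes 0.05 s, during which the arm holds its last target.

TASK

Press the dispenser's plunger all the way down once and let it come back up, so that a single buzzer is ejected. Then push that buzzer across the bench with the fingertips, without picking it up, until it lies wholly on the kit card that has no buzzer yet, and leave everything else where it is.

Things in the scene. Friction and masses are not known exactly. Their poses are not given: they have to be found in the camera images.
- dispenser: grey dispenser fixed to the bench: a square open-topped magazine (42 x 42 mm outside, 46 mm high) with three stacked buzzers, and behind it a housing 42 mm wide (74 with flanges), 28 mm high, reaching 105 mm behind the origin, with the plunger. Origin at bench level on the magazine's centre line; +x points from magazine to plunger, the outlet faces -x, roughly towards the robot; z up
- plunger_top (a point): centre of the plunger's flat top: a black cap 30 mm in diameter on a thin stem, 62 mm behind the dispenser's origin along its +x, its top 62 mm above the bench at rest and 37 mm when fully pressed; pressed straight down
- plunger (a joint): plunger travel in m: 0 at rest (up), 0.025 fully down against a hard stop. The slide moves 2.2 times as far. The spring needs 2 N to start and 6 N at the bottom (plus 1.4 N per 0.1 m/s of speed) and returns it by itself
- buzzer_1: the buzzer to eject, lowest of the stack in the dispenser: round black buzzer, a plain disc 32 mm in diameter and 12 mm thick, 10 to 21 g, lying flat; origin at the centre of its underside, z up
- buzzer_2: second of the stack, must stay in the magazine: round black buzzer, a plain disc 32 mm in diameter and 12 mm thick, 15 g, lying flat; origin at the centre of its underside, z up
- buzzer_3: top of the stack, must stay in the magazine: round black buzzer, a plain disc 32 mm in diameter and 12 mm thick, 15 g, lying flat; origin at the centre of its underside, z up
- card_empty: the kit card with no buzzer on it, to the left or right of the dispenser: square white paper kit card, 90 x 90 mm, paper-thin and fixed to the bench (a thing slides onto it without any step); origin at its centre, x and y along its edges
- card_served: the other kit card, on the other side, which already has its buzzer: square white paper kit card, 90 x 90 mm, paper-thin and fixed to the bench (a thing slides onto it without any step); origin at its centre, x and y along its edges
- buzzer_served: the buzzer already on the other kit card, to be left alone: round black buzzer, a plain disc 32 mm in diameter and 12 mm thick, 15 g, lying flat; origin at the centre of its underside, z up
- tape: bystander: roll of yellow tape lying flat, 84 mm across, 19 mm high; origin at the centre of its underside
- cup: bystander: clear plastic cup, 72 mm across, 85 mm high, standing; origin at the centre of its underside
- cutters: bystander: red-handled side cutters lying flat, about 135 mm long, 12 mm high; origin at the pivot, jaws (33 mm) along +x, handles (100 mm, 50 mm wide) along -x
- eject_spot (a point): point on the bench 55 mm in front (-x) of the dispenser's origin, where the ejected buzzer's centre stops (a little farther after a fast press), 17 mm clear of the magazine. Outlet: 34 mm wide, 14 mm high, at bench level. A full press drives a steel slide that pushes out the lowest buzzer; on the way up the next one drops; a second press would eject another

How it is judged:
By the outcome, as a careful person would: the job done as asked, in the order asked, and still so for the second after the job is handed in, with the robot touching nothing.
It also fails if it takes over 48 s, if anything falls off the work surface, if the arm or the gripper's body presses on something with over 40 N, if the wrist force passes 120 N, or if a joint passes its speed limit or range.

## Working session

There is one attempt and no reset: what is moved stays moved. The work goes in short steps, Python scripts to look and compute and a shell command to move; the robot and the scene stay as the last step left them, time stands still between calls to the robot, and variables do not carry over. Pictures are saved under pics/ and viewed, and the job is handed in when it is done.

```bash
mkdir -p pics; python3 - <<'E'
from station import *
import cv2
print(get_state())
for n in ["top","scene"]:
    f=grab_frame(n); cv2.imwrite(f"pics/{n}0.png",f[:,:,::-1])
    print(n,get_calibration(n))
print(grip_depth() if callable(grip_depth) else grip_depth)
E
```

```text
{'t': 0.0, 'q': array([ 1.39205698e+00,  3.59395699e-01,  1.10740362e-02, -3.55047476e-04,
       -1.22413006e+00, -2.88074840e-01]), 'qd': array([ 0.0013645 , -0.00183944, -0.00148962,  0.00013756,  0.0007492 ,
        0.00088577]), 'joint_efforts': array([-1.87743390e-03, -5.82716596e+01,  2.93065274e+01,  6.99745461e+00,
        6.86368949e-03, -1.67727899e-04]), 'eef_pos': array([0.30359604, 0.60231791, 0.22562273]), 'ee_rot': array([ 3.13991063e+00, -1.50342354e-04, -4.66934965e-01]), 'force': array([ 0.70488281, -0.14208554, -0.42533417]), 'moment': array([-0.00260944, -0.05540004,  0.01137586]), 'width': 0.0872016708527063}
top {'K': array([[367.28014421,   0.        , 255.6706863 ],
       [  0.        , 367.28014421, 190.23106772],
       [  0.        ,   0.        ,   1.        ]]), 'dist': array([0.0327575, 0.       , 0.       , 0.       , 0.       ]), 'pose': array([[ 0.0035084 ,  0.98458334, -0.17488093,  0.45390804],
       [-0.99996935,  0.00223021, -0.00750493,  0.04193742],
       [-0.0069992 ,  0.1749019 ,  0.98456099,  0.91037643],
       [ 0.        ,  0.        ,  0.        ,  1.        ]])}
scene {'K': array([[444.8699831 ,   0.        , 258.99575758],
       [  0.        , 444.8699831 , 187.56207276],
       [  0.        ,   0.        ,   1.        ]]), 'dist': array([-0.00134079,  0.        ,  0.        ,  0.        ,  0.        ]), 'pose': array([[ 0.39255571, -0.6617371 ,  0.63875192,  1.36187685],
       [ 0.9197222 ,  0.28495388, -0.27002291, -0.29260677],
       [-0.00333066,  0.69347336,  0.72047457,  0.97175095],
       [ 0.        ,  0.        ,  0.        ,  1.        ]])}
0.0188
```

View pics/top0.png

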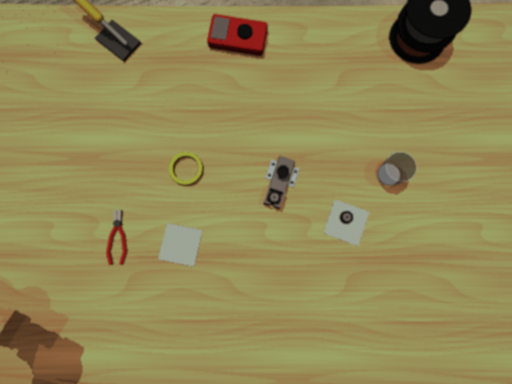

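View pics/scene0.png

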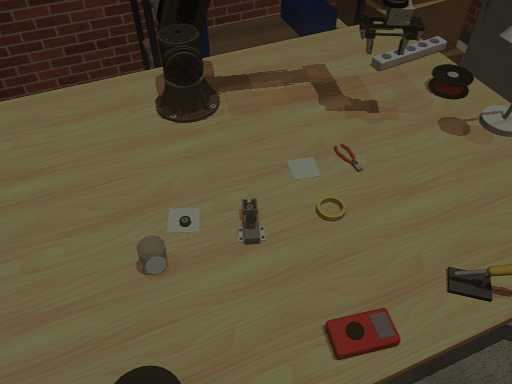

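The empty card is on the left, at top-camera pixel (181,245). The dispenser is at about (280,182), with its magazine at (274,198) and the cap at (283,172). The served card is at (347,222), the tape at (186,168), the cutters at (117,238) and the cup at (395,170). I'll zoom in and measure.

```bash
cat > h.py <<'E'
import numpy as np, cv2
from station import *
from scipy.spatial.transform import Rotation as R
def p2w(n,uv,z=0,cal=None):
    c=cal or get_calibration(n); P=np.array(c["pose"])
    u=cv2.undistortPoints(np.array(uv,float).reshape(-1,1,2),c["K"],c["dist"]).reshape(-1,2)
    d=np.c_[u[:,0],-u[:,1],-np.ones(len(u))]@P[:3,:3].T; o=P[:3,3]
    return (o+d*((z-o[2])/d[:,2])[:,None])
def w2p(n,X,cal=None):
    c=cal or get_calibration(n); P=np.array(c["pose"])
    q=(np.array(X,float).reshape(-1,3)-P[:3,3])@P[:3,:3]
    q=q*[1,-1,-1]
    return cv2.projectPoints(q,np.zeros(3),np.zeros(3),c["K"],c["dist"])[0].reshape(-1,2)
E
python3 - <<'E'
from h import *
im=cv2.imread("pics/top0.png"); sc=cv2.imread("pics/scene0.png")
a=cv2.resize(im[145:275,150:380],None,fx=3.4,fy=3.4,interpolation=cv2.INTER_CUBIC); cv2.imwrite("pics/topz.png",a)
a=cv2.resize(sc[140:290,130:360],None,fx=3.4,fy=3.4,interpolation=cv2.INTER_CUBIC); cv2.imwrite("pics/scz.png",a)
for n,I in(("top",im),("scene",sc)):
    h=cv2.cvtColor(I,cv2.COLOR_BGR2HSV)
    m=((h[...,1]<70)&(h[...,2]>120)).astype(np.uint8)
    k,l,s,c=cv2.connectedComponentsWithStats(m)
    for i in range(1,k):
        if 150<s[i,4]<5000:
            cn,_=cv2.findContours((l==i).astype(np.uint8),cv2.RETR_EXTERNAL,cv2.CHAIN_APPROX_NONE)
            w=p2w(n,cn[0].reshape(-1,2))[:,:2]*1000
            print(n,s[i],c[i],cv2.minAreaRect(w.astype(np.float32)))
E
```

```text
top [ 109    0  298    6 1280] [252.15703125   1.8140625 ] ((1139.3240966796875, 46.778228759765625), (15.090065956115723, 810.6407470703125), 0.2667006254196167)
top [431   1  16  14 174] [438.77586207   7.40229885] ((1118.7039794921875, -443.9687805175781), (40.20794677734375, 38.57118606567383), 88.88125610351562)
top [385 164  14  17 164] [391.90243902 171.7195122 ] ((664.36767578125, -294.86102294921875), (47.22293472290039, 27.754337310791016), 42.27760696411133)
top [ 323  199   47   47 1236] [346.11084142 222.73705502] ((536.537109375, -174.48016357421875), (91.75086212158203, 91.69857025146484), 69.25529479980469)
top [ 158  223   44   44 1401] [180.02855103 244.29478944] ((481.010009765625, 233.91079711914062), (91.38902282714844, 91.41557312011719), 78.59825897216797)
```

View pics/topz.png

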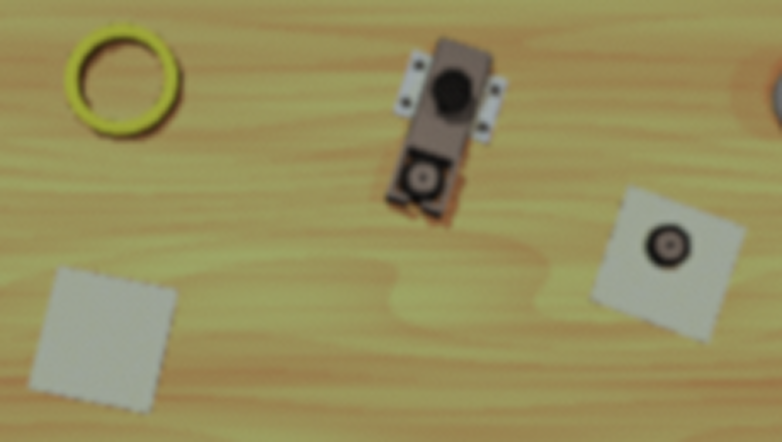

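View pics/scz.png

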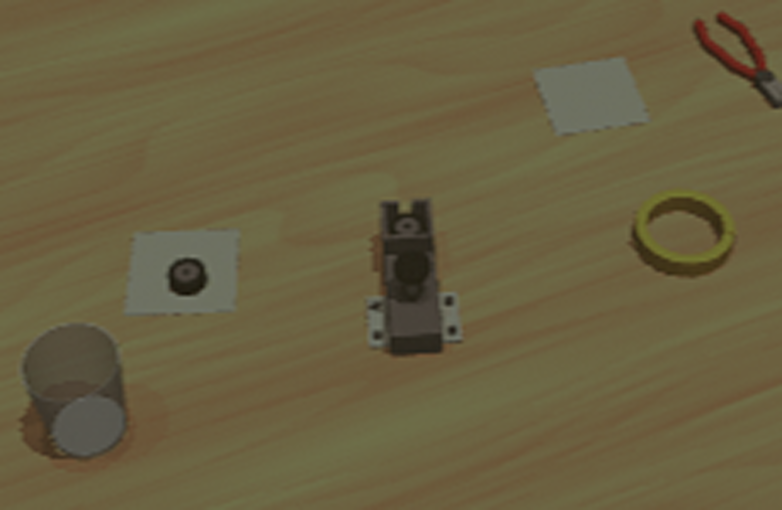

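```bash
python3 - <<'E'
from h import *
f=lambda z,o:(np.array(z)+.5)/3.4-.5+np.array(o)
o1=(150,145);o2=(130,140)
for n,o,cap,bz in(("top",o1,(452,90),(423,177)),("scene",o2,(411,264),(406,226))):
    c=p2w(n,f(cap,o),.062)[0]*1000; b=p2w(n,f(bz,o),.036)[0]*1000
    d=(c-b)[:2]; print(n,c,b,np.hypot(*d),np.degrees(np.arctan2(d[1],d[0])))
# housing rear top corners z=.028 
w=p2w("top",f([(441,37),(493,54)],o1),.028)*1000;print("rear",w,w.mean(0))
w=p2w("top",f([(385,200),(440,218)],o1),.046)*1000;print("front",w,w.mean(0))
w=p2w("top",f([(419,65),(405,102),(495,90),(483,127)],o1),.004)*1000;print("holes",w,w.mean(0))
w=p2w("top",f([(123,80)],o1),.01)*1000;print("tape",w)
w=p2w("top",f([(668,245)],o1),.012)*1000;print("served",w)
for n,o in(("scene",o2),):
  w=p2w(n,f([(536,70),(625,58),(648,121),(559,133)],o))*1000;print("card scene",w,w.mean(0))
  w=p2w(n,f([(391,350),(441,348)],o),.028)*1000;print("rear",w)
E
```

```text
top [650.67622853 -15.12634834  62.        ] [593.47351253   4.24173093  36.        ] 60.39265859541351 -18.705417100998357
scene [647.61428921 -15.5910751   62.        ] [587.72699973   4.09835971  36.        ] 63.04094927176329 -18.199564735441342
rear [[698.16285998  -9.75272035  28.        ]
 [685.43892673 -47.44021396  28.        ]] [691.80089336 -28.59646715  28.        ]
front [[575.5484242   31.2883432   46.        ]
 [563.00079052  -7.00398885  46.        ]] [569.27460736  12.14217717  46.        ]
holes [[683.21069986   5.40959972   4.        ]
 [654.93621173  15.92812845   4.        ]
 [664.17857948 -50.9534849    4.        ]
 [636.12290645 -41.67176846   4.        ]] [659.61209938 -17.8218813    4.        ]
tape [[669.81539284 224.80023548  10.        ]]
served [[ 548.27583469 -172.46322434   12.        ]]
card scene [[4.24030701e+02 2.03281748e+02 0.00000000e+00]
 [4.42413463e+02 2.88627857e+02 0.00000000e+00]
 [5.26763909e+02 2.67591703e+02 1.11022302e-13]
 [5.08499071e+02 1.85896436e+02 0.00000000e+00]] [4.75426786e+02 2.36349436e+02 2.77555756e-14]
rear [[695.09369096 -52.48412447  28.        ]
 [708.60709349 -16.17289565  28.        ]]
```

```bash
cat > go.py <<'E'
import sys
from h import *
x,y,z,yaw=map(float,sys.argv[1:5])  # mm, deg
s=get_state(); Rc=R.from_euler('xyz',s['ee_rot']); Rt=R.from_euler('xyz',[np.pi,0,np.radians(yaw)])
d=Rc.inv().apply(np.array([x,y,z])/1000-s['eef_pos'])
r=(Rc.inv()*Rt).as_rotvec()
print("t",round(s['t'],2),"slide",(d/.5).round(4),"turn",(r/2/np.pi).round(4),"mm",(np.linalg.norm(d)*1000).round(1),"F",s['force'].round(1),"pos",(s['eef_pos']*1000).round(1),"yaw",np.degrees(s['ee_rot']).round(2),"w",s['width'])
E
python3 go.py 649 -15.3 110 -108.4
```

```text
t 0.1 slide [1.1729 0.7919 0.2328] turn [ 2.000e-04 -2.000e-04  2.268e-01] mm 717.1 F [-0.1  0.5 -0.9] pos [303.6 602.4 225.7] yaw [ 1.7991e+02 -1.0000e-02 -2.6750e+01] w 0.08719663165971171
```

```bash
python3 -m crank '[{"turn":[0,0,0.018],"slide":[0.066,0.044,0.0],"fingers":-1},{"turn":[0,0,0.036],"slide":[0.132,0.088,0.0],"fingers":-1},{"turn":[0,0,0.054],"slide":[0.198,0.132,0.0],"fingers":-1},{"turn":[0,0,0.072],"slide":[0.264,0.176,0.0],"fingers":-1},{"turn":[0,0,0.09],"slide":[0.33,0.22,0.0],"fingers":-1}]' 20; python3 go.py 649 -15.3 110 -108.4
```

```text
t: 0.52
eef_pos: [0.4019, 0.4284, 0.2262]
ee_rot: [3.141, -0.0, -1.037]
force: [0.4, -0.1, -0.0]
width: 0.0594
t 0.52 slide [1.0154 0.0257 0.2327] turn [ 1.00e-04 -1.00e-04  1.36e-01] mm 521.0 F [ 0.4 -0.1 -0. ] pos [401.9 428.4 226.2] yaw [ 1.7997e+02 -2.0000e-02 -5.9440e+01] w 0.05943697734907103
```

```bash
python3 -m crank '[{"turn":[0,0,0.018],"slide":[0.08,0.002,0.0],"fingers":-1},{"turn":[0,0,0.036],"slide":[0.16,0.004,0.0],"fingers":-1},{"turn":[0,0,0.054],"slide":[0.24,0.006,0.02],"fingers":-1},{"turn":[0,0,0.072],"slide":[0.32,0.008,0.04],"fingers":-1},{"turn":[0,0,0.09],"slide":[0.40,0.01,0.06],"fingers":-1}]'; python3 go.py 649 -15.3 110 -108.4
```

```text
t: 0.93
eef_pos: [0.5003, 0.2542, 0.1963]
ee_rot: [-3.141, 0.0, -1.603]
force: [1.9, 0.2, 0.1]
width: 0.0264
t 0.93 slide [ 0.5292 -0.3146  0.1725] turn [-0.      0.0001  0.046 ] mm 319.7 F [1.9 0.2 0.1] pos [500.3 254.2 196.3] yaw [-1.7999e+02  3.0000e-02 -9.1850e+01] w 0.02636976802028378
```

```bash
echo
python3 -m crank '[{"turn":[0,0,0.012],"slide":[0.065,-0.04,0.015],"fingers":-1},{"turn":[0,0,0.024],"slide":[0.13,-0.08,0.03],"fingers":-1},{"turn":[0,0,0.036],"slide":[0.195,-0.12,0.05],"fingers":-1},{"turn":[0,0,0.046],"slide":[0.26,-0.16,0.07],"fingers":-1},{"turn":[0,0,0.046],"slide":[0.325,-0.2,0.09],"fingers":-1}]'; python3 go.py 649 -15.3 110 -108.4
```

```text
t: 1.35
eef_pos: [0.5959, 0.0891, 0.1509]
ee_rot: [3.141, -0.0, -1.891]
force: [0.9, 1.3, -1.2]
width: 0.0009
t 1.35 slide [ 0.1647 -0.1664  0.0818] turn [ 0.     -0.      0.0002] mm 124.0 F [ 0.9  1.3 -1.2] pos [595.9  89.1 150.9] yaw [ 179.98   -0.   -108.33] w 0.0009241122935609706
```

```bash
python3 -m crank '[{"turn":[0,0,0],"slide":[0.05,-0.05,0.025],"fingers":-1},{"turn":[0,0,0],"slide":[0.10,-0.10,0.05],"fingers":-1},{"turn":[0,0,0],"slide":[0.15,-0.15,0.07],"fingers":-1},{"turn":[0,0,0],"slide":[0.164,-0.166,0.08],"fingers":-1},{"turn":[0,0,0],"slide":[0.164,-0.166,0.08],"fingers":-1}]'; python3 go.py 649 -15.3 64 -108.4
python3 - <<'E'
from h import *
for n in("wrist","top"):
    f=grab_frame(n)[:,:,::-1]; 
    if n=="top": f=cv2.resize(f[130:260,200:360],None,fx=4,fy=4,interpolation=cv2.INTER_CUBIC)
    cv2.imwrite(f"pics/{n}1.png",f)
E
```

```text
t: 1.77
eef_pos: [0.6486, -0.0158, 0.109]
ee_rot: [3.138, -0.002, -1.891]
force: [-0.7, 0.1, -1.2]
width: 0.0005
t 1.77 slide [-0.0014 -0.0007  0.09  ] turn [ 0.0005 -0.0003  0.0002] mm 45.0 F [-0.7  0.1 -1.2] pos [648.6 -15.8 109. ] yaw [ 1.7982e+02 -1.1000e-01 -1.0832e+02] w 0.0005269700708010862
```

View pics/wrist1.png

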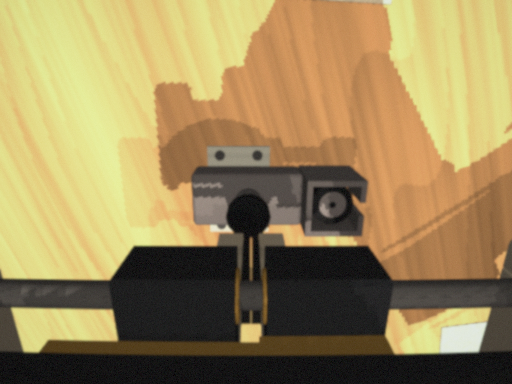

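View pics/top1.png

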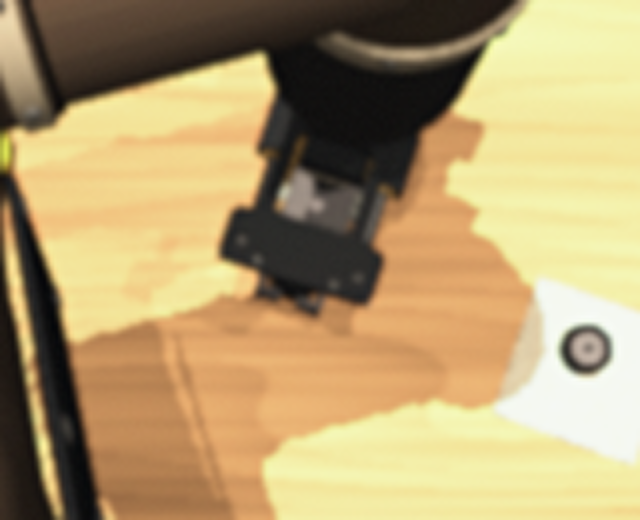

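The wrist view shows the cap at (248,214), the stack at (333,204) and the shut fingertips just behind the cap. I'll check this against the wrist calibration.

```bash
python3 - <<'E'
from h import *
print((p2w("wrist",[(248,214)],.062)*1000).round(1), (p2w("wrist",[(333,204)],.036)*1000).round(1), w2p("wrist",[get_state()['eef_pos']]).round(1), w2p("wrist",[[.649,-.0153,.062]]))
E
```

```text
[[650.8 -13.4  62. ]] [[591.7   8.7  36. ]] [[251.6 247.7]] [[249.71350704 210.64146368]]
```

```bash
python3 -m crank '[{"turn":[0,0,0],"slide":[-0.003,-0.002,0.03],"fingers":-1},{"turn":[0,0,0],"slide":[-0.003,-0.002,0.06],"fingers":-1},{"turn":[0,0,0],"slide":[-0.003,-0.002,0.08],"fingers":-1},{"turn":[0,0,0],"slide":[-0.003,-0.002,0.09],"fingers":-1},{"turn":[0,0,0],"slide":[-0.003,-0.002,0.09],"fingers":-1}]'; python3 go.py 650 -14.5 38 -108.4
```

```text
t: 2.28
eef_pos: [0.6495, -0.0109, 0.0658]
ee_rot: [3.14, -0.001, -1.886]
force: [-0.2, 0.6, 0.4]
width: 0.0006
t 2.28 slide [ 0.0064 -0.0033  0.0555] turn [ 0.0002 -0.0001  0.001 ] mm 28.0 F [-0.2  0.6  0.4] pos [649.5 -10.9  65.8] yaw [ 1.7992e+02 -5.0000e-02 -1.0804e+02] w 0.0006429996422683884
```

```bash
python3 -m crank '[{"turn":[0,0,0],"slide":[0.002,-0.002,0.012],"fingers":-1},{"turn":[0,0,0],"slide":[0.004,-0.002,0.024],"fingers":-1},{"turn":[0,0,0],"slide":[0.004,-0.002,0.034],"fingers":-1},{"turn":[0,0,0],"slide":[0.004,-0.002,0.044],"fingers":-1},{"turn":[0,0,0],"slide":[0.004,-0.002,0.05],"fingers":-1}]'; python3 go.py 650 -14.5 37 -108.4
```

```text
t: 2.7
eef_pos: [0.652, -0.0133, 0.0421]
ee_rot: [-3.139, 0.002, -1.886]
force: [1.3, 5.5, 5.8]
width: 0.0006
t 2.7 slide [0.0036 0.003  0.0103] turn [-0.0004  0.0003  0.0009] mm 5.6 F [1.3 5.5 5.8] pos [652.  -13.3  42.1] yaw [-1.7986e+02  1.0000e-01 -1.0808e+02] w 0.0005924646183148685
```

```bash
python3 -m crank '[{"turn":[0,0,0],"slide":[0,0,0.006],"fingers":-1},{"turn":[0,0,0],"slide":[0,0,0.01],"fingers":-1},{"turn":[0,0,0],"slide":[0,0,0.012],"fingers":-1},{"turn":[0,0,0],"slide":[0,0,0.012],"fingers":-1}]'; python3 go.py 650 -14.5 37 -108.4
```

```text
t: 3.03
eef_pos: [0.6521, -0.0132, 0.0373]
ee_rot: [-3.139, 0.002, -1.886]
force: [-2.4, 4.6, 11.6]
width: 0.0005
t 3.03 slide [0.0037 0.0032 0.0006] turn [-0.0005  0.0003  0.0009] mm 2.4 F [-2.4  4.6 11.6] pos [652.1 -13.2  37.3] yaw [-1.7984e+02  9.0000e-02 -1.0806e+02] w 0.0005400624941438145
```

```bash
python3 -m crank '[{"turn":[0,0,0],"slide":[0,0,0.002],"fingers":-1},{"turn":[0,0,0],"slide":[0,0,0.004],"fingers":-1},{"turn":[0,0,0],"slide":[0,0,0.004],"fingers":-1}]'; python3 go.py 650 -14.5 37 -108.4;  python3 - <<'E'
from h import *
for n in("wrist",):
    f=grab_frame(n)[:,:,::-1]; cv2.imwrite(f"pics/{n}2.png",f)
E
```

```text
t: 3.28
eef_pos: [0.6521, -0.0133, 0.0371]
ee_rot: [-3.138, 0.002, -1.885]
force: [-8.3, 4.6, 25.3]
width: 0.0004
t 3.28 slide [0.0036 0.0033 0.0003] turn [-0.0006  0.0003  0.001 ] mm 2.5 F [-8.3  4.6 25.3] pos [652.1 -13.3  37.1] yaw [-1.7979e+02  9.0000e-02 -1.0803e+02] w 0.00040343351522982346
```

View pics/wrist2.png

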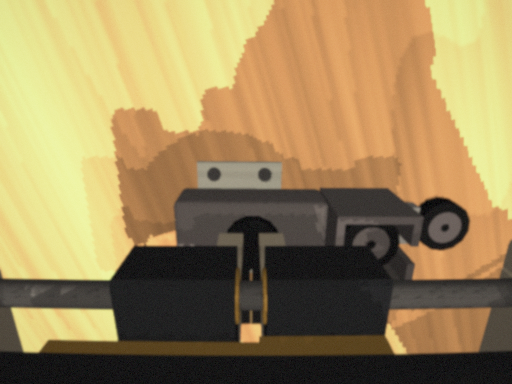

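The plunger is hard against its stop: z is 37.1 mm and the force rose to 25 N. The buzzer is out at wrist pixel (443,222). Now I'll let the plunger up.

```bash
python3 -m crank '[{"turn":[0,0,0],"slide":[0,0,-0.02],"fingers":-1},{"turn":[0,0,0],"slide":[0,0,-0.04],"fingers":-1},{"turn":[0,0,0],"slide":[0,0,-0.08],"fingers":-1},{"turn":[0,0,0],"slide":[0,0,-0.13],"fingers":-1},{"turn":[0,0,0],"slide":[0,0,-0.18],"fingers":-1}]'; python3 -m crank '[{"turn":[0,0,0],"slide":[0,0,0],"fingers":-1}]'; python3 go.py 650 -14.5 37 -108.4;  python3 - <<'E'
from h import *
for n in("wrist",):
    c=get_calibration(n)
    f=grab_frame(n)[:,:,::-1]; cv2.imwrite(f"pics/{n}3.png",f); np.save("c3.npy",c,allow_pickle=True)
f=grab_frame("scene")[:,:,::-1]
cv2.imwrite("pics/scz3.png",cv2.resize(f[140:290,130:360],None,fx=3.4,fy=3.4,interpolation=cv2.INTER_CUBIC))
E
```

```text
t: 3.75
eef_pos: [0.6496, -0.0145, 0.1238]
ee_rot: [3.139, -0.001, -1.887]
force: [1.0, 0.0, -0.4]
width: 0.0004
t: 3.83
eef_pos: [0.6532, -0.0142, 0.129]
ee_rot: [-3.135, 0.002, -1.886]
force: [-0.1, -0.5, 1.1]
width: 0.0004
t 3.83 slide [0.003  0.007  0.1839] turn [-0.001   0.0004  0.0009] mm 92.0 F [-0.1 -0.5  1.1] pos [653.2 -14.2 129. ] yaw [-1.7963e+02  1.4000e-01 -1.0807e+02] w 0.0004429679923591152
```

View pics/wrist3.png

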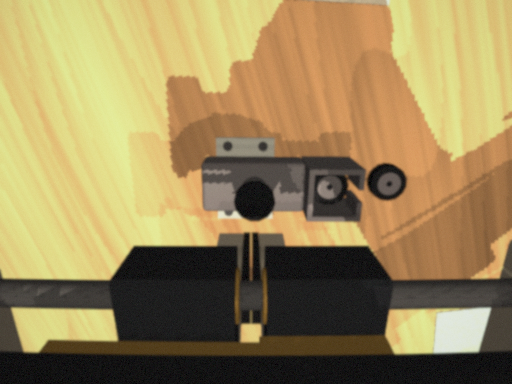

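View pics/scz3.png

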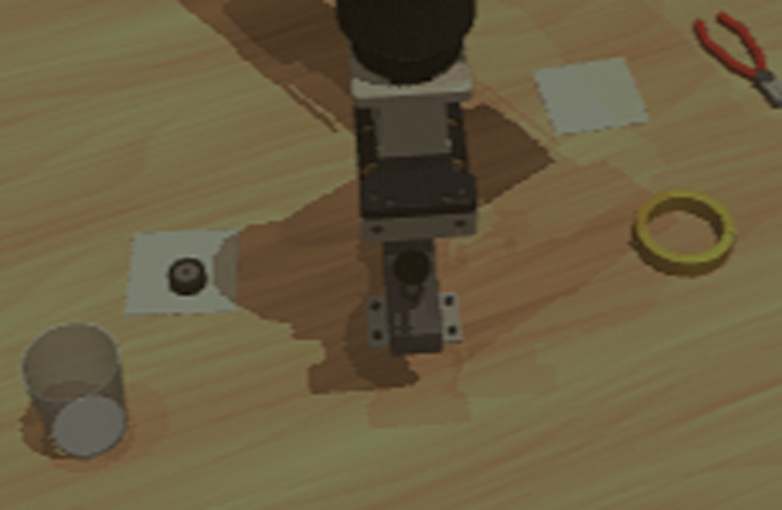

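One buzzer is out, at wrist pixel (388,182), and the plunger is back up with its cap at (254,200).

```bash
python3 - <<'E'
from h import *
c=np.load("c3.npy",allow_pickle=True).item()
b=p2w("wrist",[(388,181.5)],.012,c)[0]*1000; o=p2w("wrist",[(331,187)],.024,c)[0]*1000; cap=p2w("wrist",[(254,200)],.062,c)[0]*1000
mag=p2w("wrist",[(308,157),(355,156),(310,221),(361,220)],.046,c)*1000
print(b,o,cap,mag)
E
python3 go.py 650 -14.5 37 -108.4
```

```text
[541.43777767  20.31755836  12.        ] [591.19031996   5.4894265   24.        ] [651.03299514 -16.26765024  62.        ] [[604.70022365 -30.54741629  46.        ]
 [571.50973461 -20.67639622  46.        ]
 [616.43672779  19.3207253   46.        ]
 [578.12209421  30.8427413   46.        ]]
t 3.93 slide [0.0014 0.0017 0.1753] turn [-0.0002  0.0002  0.0007] mm 87.7 F [-0.7 -0.1 -0.9] pos [650.9 -14.1 124.7] yaw [-1.7992e+02  6.0000e-02 -1.0813e+02] w 0.0005445194523805489
```

```bash
python3 go.py 524 -16 95 -108.4
```

```text
t 3.93 slide [0.0826 0.2401 0.0589] turn [-0.0002  0.0002  0.0007] mm 130.3 F [-0.7 -0.1 -0.9] pos [650.9 -14.1 124.7] yaw [-1.7992e+02  6.0000e-02 -1.0813e+02] w 0.0005445194523805489
```

```bash
python3 -m crank '[{"turn":[0,0,0],"slide":[0.02,0.06,0],"fingers":-0.68},{"turn":[0,0,0],"slide":[0.041,0.12,0],"fingers":-0.68},{"turn":[0,0,0],"slide":[0.06,0.18,0.02],"fingers":-0.68},{"turn":[0,0,0],"slide":[0.08,0.23,0.05],"fingers":-0.68},{"turn":[0,0,0],"slide":[0.083,0.24,0.06],"fingers":-0.68}]';python3 -m crank '[{"turn":[0,0,0],"slide":[0,0,0],"fingers":-0.68},{"turn":[0,0,0],"slide":[0,0,0],"fingers":-0.68},{"turn":[0,0,0],"slide":[0,0,0],"fingers":-0.68}]'; python3 go.py 524 -16 4 -108.4
```

```text
t: 4.35
eef_pos: [0.5172, -0.0174, 0.0908]
ee_rot: [3.136, -0.002, -1.888]
force: [-1.7, -0.1, -0.4]
width: 0.0135
t: 4.6
eef_pos: [0.5249, -0.016, 0.0937]
ee_rot: [-3.141, -0.0, -1.887]
force: [-0.1, 0.8, 0.3]
width: 0.014
t 4.6 slide [0.0005 0.0019 0.1794] turn [-0.0001 -0.      0.0009] mm 89.7 F [-0.1  0.8  0.3] pos [524.9 -16.   93.7] yaw [-1.7997e+02 -1.0000e-02 -1.0809e+02] w 0.014042087008537225
```

```bash
python3 -m crank '[{"turn":[0,0,0],"slide":[0,0,0.05],"fingers":-0.68},{"turn":[0,0,0],"slide":[0,0,0.1],"fingers":-0.68},{"turn":[0,0,0],"slide":[0,0.001,0.135],"fingers":-0.68},{"turn":[0,0,0.001],"slide":[0,0.001,0.155],"fingers":-0.68},{"turn":[0,0,0.001],"slide":[0,0.001,0.16],"fingers":-0.68}]';python3 -m crank '[{"turn":[0,0,0],"slide":[0,0,0],"fingers":-0.68},{"turn":[0,0,0],"slide":[0,0,0.01],"fingers":-0.68},{"turn":[0,0,0],"slide":[0,0,0.018],"fingers":-0.68},{"turn":[0,0,0],"slide":[0,0,0.018],"fingers":-0.68},{"turn":[0,0,0],"slide":[0,0,0.018],"fingers":-0.68}]'; python3 go.py 524 -16 4 -108.4
python3 - <<'E'
from h import *
n="wrist"; c=get_calibration(n); np.save("c4.npy",c,allow_pickle=True)
f=grab_frame(n)[:,:,::-1]; cv2.imwrite(f"pics/{n}4.png",f)
E
```

```text
t: 5.02
eef_pos: [0.5231, -0.0162, 0.0118]
ee_rot: [3.139, -0.002, -1.894]
force: [0.9, 0.3, 0.6]
width: 0.0137
t: 5.43
eef_pos: [0.5234, -0.0159, 0.0049]
ee_rot: [-3.141, 0.0, -1.893]
force: [0.1, -0.2, 0.1]
width: 0.014
t 5.43 slide [-0.0001 -0.0012  0.0018] turn [-0.0001  0.     -0.0002] mm 1.1 F [ 0.1 -0.2  0.1] pos [523.4 -15.9   4.9] yaw [-1.7997e+02  2.0000e-02 -1.0846e+02] w 0.013965899462136298
```

View pics/wrist4.png

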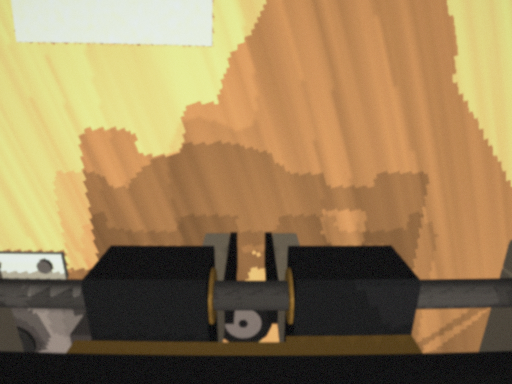

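```bash
python3 - <<'E'
from h import *
c=np.load("c4.npy",allow_pickle=True).item()
print(p2w("wrist",[(243,322)],.012,c)[0]*1000, c["pose"])
E
```

```text
[541.09488148  22.41924308  12.        ] [[-0.94878303 -0.29991922 -0.09929359  0.49702771]
 [ 0.3159205  -0.90290569 -0.29147137 -0.09558232]
 [-0.00223488 -0.30791197  0.95141223  0.1638316 ]
 [ 0.          0.          0.          1.        ]]
```

```bash
python3 -m crank '[{"turn":[0,0,0],"slide":[-0.01,0,0.001],"fingers":-0.68},{"turn":[0,0,0],"slide":[-0.022,0,0.001],"fingers":-0.68},{"turn":[0,0,0],"slide":[-0.034,0,0.001],"fingers":-0.68},{"turn":[0,0,0],"slide":[-0.046,0,0.001],"fingers":-0.68},{"turn":[0,0,0],"slide":[-0.058,0,0.001],"fingers":-0.68}]';python3 go.py 524 -16 4 -108.4
python3 -m crank '[{"turn":[0,0,0],"slide":[-0.012,0,0],"fingers":-0.68},{"turn":[0,0,0],"slide":[-0.024,0,0],"fingers":-0.68},{"turn":[0,0,0],"slide":[-0.036,0,0],"fingers":-0.68},{"turn":[0,0,0],"slide":[-0.048,0,0],"fingers":-0.68},{"turn":[0,0,0],"slide":[-0.06,0,0],"fingers":-0.68}]';python3 go.py 524 -16 4 -108.4
python3 - <<'E'
from h import *
n="wrist"; c=get_calibration(n); np.save("c5.npy",c,allow_pickle=True)
f=grab_frame(n)[:,:,::-1]; cv2.imwrite(f"pics/{n}5.png",f)
E
```

```text
t: 5.9
eef_pos: [0.5327, 0.0124, 0.0042]
ee_rot: [-3.141, 0.0, -1.893]
force: [1.3, -0.1, 1.1]
width: 0.0142
t 5.9 slide [ 0.0594 -0.0014  0.0003] turn [-0.      0.     -0.0001] mm 29.7 F [ 1.3 -0.1  1.1] pos [532.7  12.4   4.2] yaw [-1.7999e+02  1.0000e-02 -1.0844e+02] w 0.014232844040791346
t: 6.32
eef_pos: [0.542, 0.0406, 0.004]
ee_rot: [3.142, -0.0, -1.893]
force: [-0.8, -0.2, 0.3]
width: 0.0139
t 6.32 slide [ 1.188e-01 -1.600e-03  1.000e-04] turn [ 0.     -0.     -0.0002] mm 59.4 F [-0.8 -0.2  0.3] pos [542.   40.6   4. ] yaw [ 180.     -0.   -108.46] w 0.013925436328575297
```

View pics/wrist5.png

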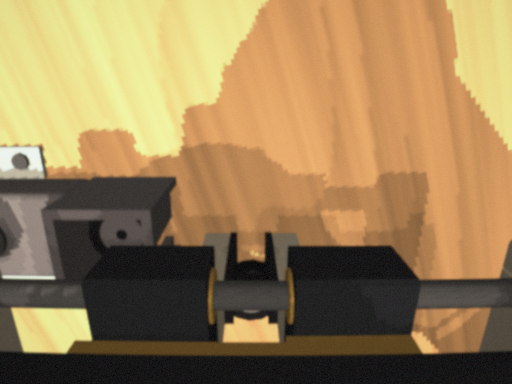

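```bash
python3 -m crank '[{"turn":[0,0,0],"slide":[-0.012,0,0],"fingers":-0.68},{"turn":[0,0,0],"slide":[-0.026,0,0],"fingers":-0.68},{"turn":[0,0,0],"slide":[-0.04,0,0],"fingers":-0.68},{"turn":[0,0,0],"slide":[-0.054,0,0],"fingers":-0.68},{"turn":[0,0,0],"slide":[-0.068,0,0],"fingers":-0.68}]'
python3 -m crank '[{"turn":[0,0,0],"slide":[-0.012,0,0],"fingers":-0.68},{"turn":[0,0,0],"slide":[-0.022,0,0],"fingers":-0.68},{"turn":[0,0,0],"slide":[-0.028,0,0],"fingers":-0.68},{"turn":[0,0,0],"slide":[-0.03,0,0],"fingers":-0.68}]';python3 go.py 524 -16 4 -108.4
python3 -m crank '[{"turn":[0,0,0],"slide":[0.01,0,0],"fingers":-0.68},{"turn":[0,0,0],"slide":[0.03,0,0],"fingers":-0.68},{"turn":[0,0,0],"slide":[0.04,0,-0.03],"fingers":-0.68},{"turn":[0,0,0],"slide":[0.04,0,-0.09],"fingers":-0.68},{"turn":[0,0,0],"slide":[0.04,0,-0.15],"fingers":-0.68}]'
python3 - <<'E'
from h import *
n="wrist"; c=get_calibration(n); np.save("c6.npy",c,allow_pickle=True)
f=grab_frame(n)[:,:,::-1]; cv2.imwrite(f"pics/{n}6.png",f)
f=grab_frame("top")[:,:,::-1]; cv2.imwrite(f"pics/top6.png",f)
E
```

```text
t: 6.78
eef_pos: [0.5529, 0.073, 0.0041]
ee_rot: [-3.142, 0.0, -1.893]
force: [0.4, -0.4, 0.2]
width: 0.0143
t: 7.12
eef_pos: [0.5576, 0.087, 0.004]
ee_rot: [-3.142, 0.0, -1.893]
force: [-0.4, 0.2, 0.0]
width: 0.0139
t 7.12 slide [ 0.2167 -0.0014  0.    ] turn [-0.      0.     -0.0001] mm 108.4 F [-0.4  0.2  0. ] pos [557.6  87.    4. ] yaw [-180.      0.   -108.44] w 0.013911813468112027
t: 7.53
eef_pos: [0.5493, 0.0656, 0.0788]
ee_rot: [3.139, -0.003, -1.894]
force: [1.2, 0.6, 0.2]
width: 0.0141
```

View pics/wrist6.png

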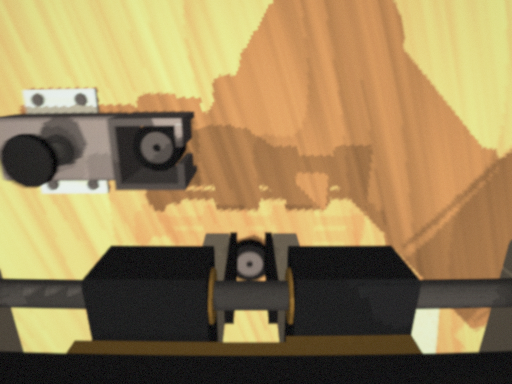

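View pics/top6.png

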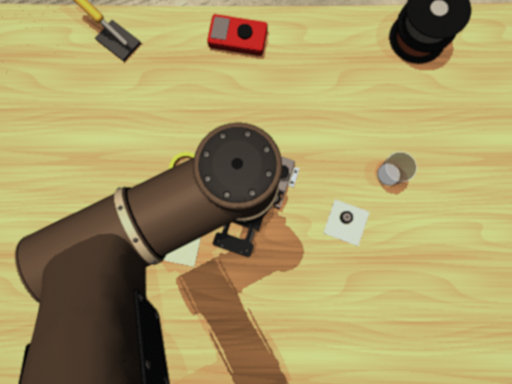

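The wrist view shows the buzzer between the raised fingers at (249,262), with the magazine at (155,148). From above the arm hides it. I'll compute its position.

```bash
python3 - <<'E'
from h import *
c=np.load("c6.npy",allow_pickle=True).item()
b=p2w("wrist",[(249,262)],.012,c)[0]*1000; print(b, (p2w("wrist",[(157,148)],.024,c)*1000))
for D in (b[:2],np.array([564.5,108])):
    T=np.array([479,235]); d=T-D; L=np.hypot(*d); u=d/L
    ang=np.degrees(np.arctan2(-u[1],-u[0])) # tool x = -u
    print(L,u,"yaw",ang,"start",D-40*u)
E
python3 go.py 590 75 70 -56
```

```text
[565.82920529 109.70677292  12.        ] [[593.52638279   5.44294168  24.        ]]
152.43918014705636 [-0.569599    0.82192273] yaw -55.277732133165365 start [588.61316548  76.82986373]
153.0988242933302 [-0.55846281  0.82952956] yaw -56.050442493163764 start [586.8385125   74.81881769]
t 7.63 slide [-0.0375 -0.0641  0.028 ] turn [-0.0012  0.0002 -0.1457] mm 39.7 F [ 1.1  0.5 -0.6] pos [553.5  67.3  83.7] yaw [-179.66    0.26 -108.46] w 0.014425493986061503
```

```bash
python3 -m crank '[{"turn":[0,0,-0.018],"slide":[-0.01,-0.015,0],"fingers":-0.45},{"turn":[0,0,-0.036],"slide":[-0.02,-0.03,0],"fingers":-0.45},{"turn":[0,0,-0.054],"slide":[-0.03,-0.045,0],"fingers":-0.45},{"turn":[0,0,-0.072],"slide":[-0.037,-0.06,0.01],"fingers":-0.45},{"turn":[0,0,-0.09],"slide":[-0.037,-0.064,0.02],"fingers":-0.45}]' >/dev/null
python3 -m crank '[{"turn":[0,0,-0.018],"slide":[0,0,0],"fingers":-0.45},{"turn":[0,0,-0.036],"slide":[0,0,0],"fingers":-0.45},{"turn":[0,0,-0.05],"slide":[0,0,0],"fingers":-0.45},{"turn":[0,0,-0.056],"slide":[0,0,0],"fingers":-0.45},{"turn":[0,0,-0.056],"slide":[0,0,0],"fingers":-0.45}]'
python3 go.py 589 74 4 -55.6
```

```text
t: 8.47
eef_pos: [0.5867, 0.0738, 0.0687]
ee_rot: [3.141, 0.0, -0.975]
force: [-0.3, 1.5, 0.0]
width: 0.0243
t 8.47 slide [ 0.0023 -0.0041  0.1294] turn [ 0.0001  0.     -0.0007] mm 64.7 F [-0.3  1.5  0. ] pos [586.7  73.8  68.7] yaw [ 1.7997e+02  1.0000e-02 -5.5850e+01] w 0.02432932286349936
```

```bash
python3 -m crank '[{"turn":[0,0,0],"slide":[0.002,-0.004,0.03],"fingers":-0.45},{"turn":[0,0,0],"slide":[0.002,-0.004,0.07],"fingers":-0.45},{"turn":[0,0,0],"slide":[0.002,-0.004,0.1],"fingers":-0.45},{"turn":[0,0,0],"slide":[0.002,-0.004,0.12],"fingers":-0.45},{"turn":[0,0,0],"slide":[0.002,-0.004,0.126],"fingers":-0.45}]' >/dev/null
python3 -m crank '[{"turn":[0,0,0],"slide":[0,0,0],"fingers":-0.45},{"turn":[0,0,0],"slide":[0,0,0],"fingers":-0.45}]'
python3 go.py 479 235 4 -55.6
python3 - <<'E'
from h import *
n="wrist"; c=get_calibration(n); np.save("c7.npy",c,allow_pickle=True)
f=grab_frame(n)[:,:,::-1]; cv2.imwrite(f"pics/{n}7.png",f)
E
```

```text
t: 9.05
eef_pos: [0.5898, 0.0751, 0.0065]
ee_rot: [-3.141, -0.0, -0.976]
force: [0.1, 0.1, 0.1]
width: 0.0243
t 9.05 slide [-0.3891  0.0045  0.0049] turn [-0.0001 -0.     -0.0009] mm 194.6 F [0.1 0.1 0.1] pos [589.8  75.1   6.5] yaw [-1.7998e+02 -1.0000e-02 -5.5930e+01] w 0.024311183226852284
```

View pics/wrist7.png

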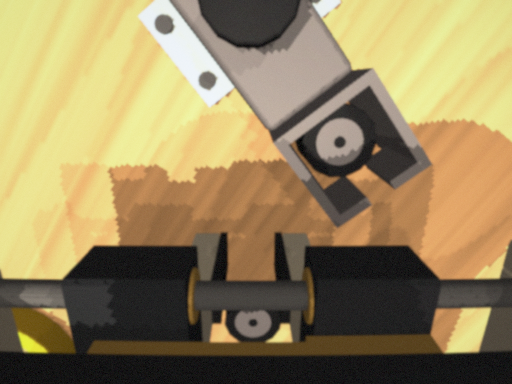

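The buzzer sits centred between the tips at (253,322). Starting the second push.

```bash
python3 -m crank '[{"turn":[0,0,0],"slide":[-0.01,0,0.004],"fingers":-0.45},{"turn":[0,0,0],"slide":[-0.022,0,0.005],"fingers":-0.45},{"turn":[0,0,0],"slide":[-0.036,0,0.005],"fingers":-0.45},{"turn":[0,0,0],"slide":[-0.05,0.001,0.005],"fingers":-0.45},{"turn":[0,0,0],"slide":[-0.064,0.001,0.005],"fingers":-0.45}]' 
python3 -m crank '[{"turn":[0,0,0],"slide":[-0.015,0,0],"fingers":-0.45},{"turn":[0,0,0],"slide":[-0.03,0,0],"fingers":-0.45},{"turn":[0,0,0],"slide":[-0.045,0.001,0],"fingers":-0.45},{"turn":[0,0,0],"slide":[-0.06,0.001,0],"fingers":-0.45},{"turn":[0,0,0],"slide":[-0.075,0.001,0],"fingers":-0.45}]' 
python3 -m crank '[{"turn":[0,0,0],"slide":[-0.015,0,0],"fingers":-0.45},{"turn":[0,0,0],"slide":[-0.03,0,0],"fingers":-0.45},{"turn":[0,0,0],"slide":[-0.045,0.001,0],"fingers":-0.45},{"turn":[0,0,0],"slide":[-0.06,0.001,0],"fingers":-0.45},{"turn":[0,0,0],"slide":[-0.075,0.001,0],"fingers":-0.45}]' 
python3 go.py 490 218.5 4 -55.6
python3 - <<'E'
from h import *
n="wrist"; c=get_calibration(n); np.save("c8.npy",c,allow_pickle=True)
f=grab_frame(n)[:,:,::-1]; cv2.imwrite(f"pics/{n}8.png",f)
E
```

```text
t: 9.52
eef_pos: [0.5706, 0.1022, 0.0038]
ee_rot: [-3.141, -0.0, -0.975]
force: [-1.1, -0.4, 0.3]
width: 0.0238
t: 9.93
eef_pos: [0.5493, 0.1329, 0.0036]
ee_rot: [-3.142, -0.0, -0.976]
force: [0.1, -0.5, 0.7]
width: 0.0243
t: 10.35
eef_pos: [0.5278, 0.1636, 0.0036]
ee_rot: [3.142, 0.0, -0.976]
force: [-0.0, -0.6, 0.5]
width: 0.024
t 10.35 slide [-0.1334  0.0011 -0.0009] turn [ 0.      0.     -0.0009] mm 66.7 F [-0.  -0.6  0.5] pos [527.8 163.6   3.6] yaw [180.     0.   -55.91] w 0.02402515663261697
```

View pics/wrist8.png

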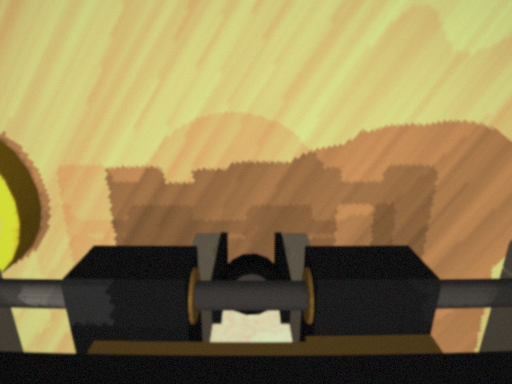

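The buzzer is in the cradle at (250,270) and the card edge is just ahead. I'll finish the push with a gentle stop, back off and look.

```bash
python3 -m crank '[{"turn":[0,0,0],"slide":[-0.015,0,0],"fingers":-0.45},{"turn":[0,0,0],"slide":[-0.03,0,0],"fingers":-0.45},{"turn":[0,0,0],"slide":[-0.045,0,0],"fingers":-0.45},{"turn":[0,0,0],"slide":[-0.06,0.001,0],"fingers":-0.45},{"turn":[0,0,0],"slide":[-0.075,0.001,0],"fingers":-0.45}]' 
python3 -m crank '[{"turn":[0,0,0],"slide":[-0.015,0,0],"fingers":-0.45},{"turn":[0,0,0],"slide":[-0.03,0,0],"fingers":-0.45},{"turn":[0,0,0],"slide":[-0.043,0,0],"fingers":-0.45},{"turn":[0,0,0],"slide":[-0.052,0,0],"fingers":-0.45},{"turn":[0,0,0],"slide":[-0.058,0,0],"fingers":-0.45}]' 
python3 go.py 490 218.5 4 -55.6
python3 -m crank '[{"turn":[0,0,0],"slide":[0.005,0,0],"fingers":-0.45},{"turn":[0,0,0],"slide":[0.025,0,0],"fingers":-0.45},{"turn":[0,0,0],"slide":[0.06,0,0],"fingers":-0.45},{"turn":[0,0,0],"slide":[0.1,0,-0.04],"fingers":-0.45},{"turn":[0,0,0],"slide":[0.14,0,-0.1],"fingers":-0.45}]' 
python3 -m crank '[{"turn":[0,0,0],"slide":[0.04,0,-0.06],"fingers":-0.45},{"turn":[0,0,0],"slide":[0.08,0,-0.12],"fingers":-0.45},{"turn":[0,0,0],"slide":[0.11,0,-0.16],"fingers":-0.45},{"turn":[0,0,0],"slide":[0.12,0,-0.18],"fingers":-0.45},{"turn":[0,0,0],"slide":[0.12,0,-0.18],"fingers":-0.45}]' 
python3 - <<'E'
from h import *
for n in("wrist","top","scene"):
  c=get_calibration(n); np.save(f"c9{n}.npy",c,allow_pickle=True)
  f=grab_frame(n)[:,:,::-1]; cv2.imwrite(f"pics/{n}9.png",f)
E
```

```text
t: 10.82
eef_pos: [0.5063, 0.1943, 0.0035]
ee_rot: [3.141, -0.0, -0.976]
force: [-0.2, -0.7, 0.6]
width: 0.024
t: 11.23
eef_pos: [0.4902, 0.2184, 0.0036]
ee_rot: [-3.142, 0.0, -0.975]
force: [1.3, -0.9, 0.4]
width: 0.0244
t 11.23 slide [-0.0004  0.0002 -0.0008] turn [-0.      0.     -0.0008] mm 0.5 F [ 1.3 -0.9  0.4] pos [490.2 218.4   3.6] yaw [-180.      0.    -55.87] w 0.024385608682270438
t: 11.65
eef_pos: [0.5286, 0.1571, 0.0515]
ee_rot: [3.135, 0.0, -0.976]
force: [1.7, 0.4, 0.8]
width: 0.0242
t: 12.07
eef_pos: [0.5654, 0.1088, 0.146]
ee_rot: [-3.137, -0.001, -0.978]
force: [0.5, -0.2, -0.5]
width: 0.0239
```

View pics/wrist9.png

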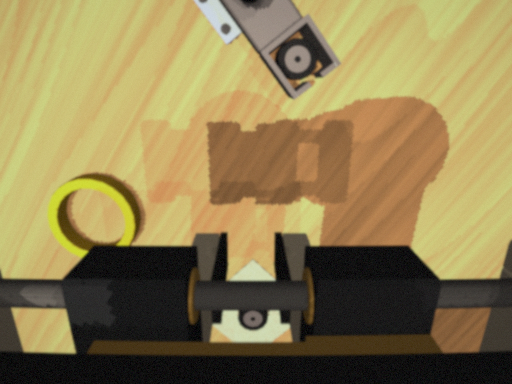

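View pics/top9.png

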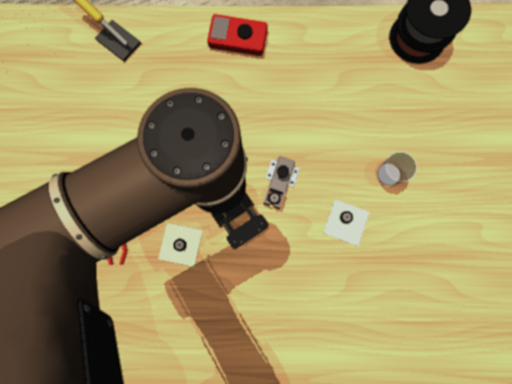

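View pics/scene9.png

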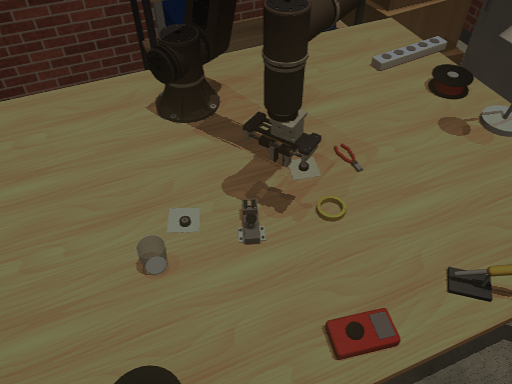

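The top view shows the buzzer at (180,244), at the card's centre. The served buzzer (347,217), cup and dispenser look as before. A quick numerical check of position and bystanders comes next, before handing in.

```bash
python3 - <<'E'
from h import *
b=p2w("top",[(180,244.5)],.012)[0]*1000; print("buzzer",b)
A=cv2.imread("pics/scene0.png");B=cv2.imread("pics/scene9.png");T0=cv2.imread("pics/top0.png");T9=cv2.imread("pics/top9.png")
def sh(a,b,x,y,r):
    g=lambda i:cv2.cvtColor(i[y-r:y+r,x-r:x+r],cv2.COLOR_BGR2GRAY)
    m=cv2.matchTemplate(cv2.cvtColor(b[y-r-6:y+r+6,x-r-6:x+r+6],cv2.COLOR_BGR2GRAY),g(a),cv2.TM_CCOEFF_NORMED); _,v,_,l=cv2.minMaxLoc(m); return np.array(l)-6,round(v,3)
for n,a,b,x,y,r in(("tape",A,B,331,208,20),("cutters",A,B,350,158,18),("cup",A,B,152,256,22),("served",A,B,184,221,16),("servedT",T0,T9,347,217,16),("cupT",T0,T9,395,170,20),("dispT",T0,T9,282,182,20)): print(n,sh(a,b,x,y,r))
f=grab_frame("scene")
print(get_state()['force'],np.abs(get_state()['qd']).max(),job_done())
E
```

```text
buzzer [479.71571966 231.39537136  12.        ]
tape (array([0, 0]), 0.987)
cutters (array([0, 0]), 0.995)
cup (array([0, 0]), 0.998)
served (array([0, 0]), 0.999)
servedT (array([0, 0]), 0.999)
cupT (array([0, 0]), 0.999)
dispT (array([0, 0]), 0.996)
the job is handed in; nothing more can be done
[ 0.10023001 -0.59763539 -0.55678546] 0.009090741767467232 None
```

The job is done and handed in at about 12 s, well inside the 48 s limit. I pressed the plunger once to its hard stop, reading z 37 mm and 25 N, and let it back up. It ejected one buzzer. I pushed that buzzer with the fingertips in two straight pushes, never gripping or lifting it, then backed the gripper off it and raised it clear.

- **Buzzer:** the last top-camera check puts it at about (480, 231) mm. The card centre measured about (479, 235) mm, so it lies wholly on the card with roughly 25 mm to spare.
- **Other objects:** the tape, cutters, cup, served buzzer and dispenser show no shift to the pixel between the first and last pictures. The last wrist picture still shows a buzzer in the magazine.
- **Robot:** it was at rest and touching nothing.
- **Disagreements:** the cameras differed by 2 to 5 mm on some positions, a little more than the stated 2 mm calibration. I also read about 5 to 8 N of sideways force while pressing the plunger. Neither affected the result.

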